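Lights out with one sweep of the finger

TASK

Switch off all four lights on the white switch bar: with one drag of a fingertip along the row, without lifting away halfway, tip every lever right over from the green-dot end to the red-dot end. Do not touch the black switch bar, which feeds the fridge, and leave the mug where it stands.

Things in the scene. Friction and masses are not known exactly. Their poses are not given: they have to be found in the camera images.
- white_bar: White switch bar fixed to the worktop: 54 (x) x 204 (y) x 24 mm, four blue paddle levers in a row along its y axis. Origin: centre of its underside, z up. Lever hinges run along x, 20 mm above the worktop, on the middle line at y = -69, -23, 23, 69 mm. A green dot marks the -y end, a red dot the +y end. Paddles are 22 mm wide (x), 6 mm thick, and reach 36 mm from the hinge.
- black_bar: Black switch bar, same shape, size, levers and axes as the white one, also fixed; feeds the fridge and must stay on, so it is not to be touched.
- mug: Plain white mug, 79 mm wide (114 mm with its handle), 89 mm tall, standing loose behind the bars. Origin: centre of its underside.
- white_bar_lever1 (a joint): Lever 1 of the white bar, hinge at bar y = -69 mm. 0 rad = on: leans 20 deg to the green end, its top 54 mm above the worktop and 14 mm to the green side of the hinge. 1.48 = off: 65 deg over to the red end, top 37 mm up, reaching 33 mm to the red side. Snap action: falls back to on before upright (0.35), drops to off well past it (0.6); under 1 N at the tip moves it.
- white_bar_lever2 (a joint): Lever 2 of the white bar, hinge at bar y = -23 mm. 0 rad = on: leans 20 deg to the green end, its top 54 mm above the worktop and 14 mm to the green side of the hinge. 1.48 = off: 65 deg over to the red end, top 37 mm up, reaching 33 mm to the red side. Snap action: falls back to on before upright (0.35), drops to off well past it (0.6); under 1 N at the tip moves it.
- white_bar_lever3 (a joint): Lever 3 of the white bar, hinge at bar y = 23 mm. 0 rad = on: leans 20 deg to the green end, its top 54 mm above the worktop and 14 mm to the green side of the hinge. 1.48 = off: 65 deg over to the red end, top 37 mm up, reaching 33 mm to the red side. Snap action: falls back to on before upright (0.35), drops to off well past it (0.6); under 1 N at the tip moves it.
- white_bar_lever4 (a joint): Lever 4 of the white bar, hinge at bar y = 69 mm. 0 rad = on: leans 20 deg to the green end, its top 54 mm above the worktop and 14 mm to the green side of the hinge. 1.48 = off: 65 deg over to the red end, top 37 mm up, reaching 33 mm to the red side. Snap action: falls back to on before upright (0.35), drops to off well past it (0.6); under 1 N at the tip moves it.

How it is judged:
At the end, for the whole second after the job is handed in: All four levers of the white bar lie over to the red-dot end (each past 1.1 rad of its 1.48 rad travel) (value of joint each of white_bar_lever1, white_bar_lever2, white_bar_lever3, white_bar_lever4 above 1.1 rad); the robot touches nothing.
It fails at once if the robot touches the black bar or its levers (contact force between any of the fingers, the arm and black_bar above 0.5 N).
It fails at once if the mug is shifted by more than 20 mm (distance of mug from where it was at the start of the episode above 0.02 m).
It fails at once if the fingers are lifted away (TCP over 120 mm above the worktop) with some levers off and others still on: not one drag (height (world z) of the grasp point above 0.12 m and value of joint any of white_bar_lever1, white_bar_lever2, white_bar_lever3, white_bar_lever4 above 1.1 rad and not (value of joint each of white_bar_lever1, white_bar_lever2, white_bar_lever3, white_bar_lever4 above 1.1 rad)).
It also fails if it takes over 29 s, if anything falls off the work surface, if the arm or the gripper's body presses on something with over 40 N, if the wrist force passes 120 N, or if a joint passes its speed limit or range.

ROBOT

A 6-joint arm with a two-finger parallel gripper is mounted at the origin on a cart in front of the work surface, level with it; the furniture and walls round the work are solid. World frame = base frame: x ahead of the robot, y to its left, z up, the work surface at z = 0. Lengths are in m, angles in rad, forces in N, time in s.
With the tool pointing down it reaches from about 0.225 to 0.875 m from the base axis. Payload 3.4 kg.
Tool frame: the origin (TCP) lies between the finger pads, 19 mm behind the fingertips; this is the grasp point; z points along the fingers, y is the line along which they close (so a half turn about z gives the same grasp; the last joint's range is limited). The gripper opens to 85 mm and grips with 20 to 120 N. Pads are 22 mm wide; open, the fingers measure 114 mm over their backs; the gripper's body (76 mm by 85 mm) begins 54 mm behind the grasp point. The pads swing forward as they close: fully open they stand 13 mm farther back than shut.
Start: joints at [1.08, 0.276, 1.505, -0, 1.361, -0.121], TCP at [0.208, 0.536, 0.25] pointing down, gripper open.
Joint ranges: [-2.89, 2.89], [-0.75, 2.08], [0.22, 2.7], [-1.18, 4.32], [0.11, 2.71], [-2.7, 2.7]. Speed limits (rad/s): [2.57, 2.57, 3.14, 3.14, 3.14, 3.14].

INTERFACE

Orientations are given as a unit quaternion [w, x, y, z].
In Python, from rig import get_state, get_image, sign_off gives the robot as it stands.
- The arm moves only by the tool send_rows, never from a script. Its argument "steps" is one flat list of numbers, 5 for each row, row after row: the gripper's target within -1 to 1 (fully open at 1, half-way at 0, shut at -1), then the shift along the tool's x, y, z in cm, then the turn about the tool's z in degrees. In form: [gripper, x, y, z, roll, gripper, x, y, z, roll, ...]. A call has 1 to 12 rows; each row shifts and turns the commanded pose from where the row before left it, along the tool's axes as they then stand; what a row does not reach is not made up. A row lasts 1/10 s, in which the tool goes at most 50 mm and 8.59 degrees, less where a joint would pass 70% of its speed; a pose out of reach is approached as far as the arm can. A call is refused whole if a number of a shift passes 5 or a number of a turn 8.59, either way. A call with a gripper value outside its range is refused whole. The fingers move at their own pace and stop on an object; "newtons" is the grip in N (left out, the last holds). Time passes only in rows, so rows that do not move let the fingers close. It gives the time, the measured TCP pose, the force, the opening and the grip force at its end, in the units of the state.
- get_state(): the state, without advancing time (a new reading comes with each control period).
- get_image(name): name is "scene" or "top" or "wrist"; returns a dict with "color" (400x640x3 uint8, red, green, blue), "mtx" (3x3 intrinsics, pixels), "T" (4x4, takes a point from camera to world coordinates); the wrist camera has in their place "mount" (4x4, takes a point from camera to tool coordinates, whose origin is the TCP and whose axes are the flange's). Camera axes: x right, y down, z forward; pixel columns grow to the right and rows downward; lengths in m; the calibration is good to about 2 mm. A picture is of the moment at which its call begins: read the wrist's pose just before it. There is no depth.
- sign_off(): hands the job in; it is judged then, once.
The state is a dict: "clock": time; "qpos": joint angles; "qd": joint speeds; "effort": joint torques, N m; "position": TCP position; "ee_rot": TCP orientation; "contact_force": force on the tool from outside, world axes, zero at the start; "moment": the same for the moment, N m; "width": finger opening in m; "gripper_force": force on a finger pad.
Only numpy, scipy, OpenCV 4.12 (cv2) and the standard library are available. Lean on these libraries where they do the work, as an engineer would, in place of code of your own. Each camera call takes 0.05 s, during which the arm holds its last target. There are 200 camera calls.

## Working session

There is one attempt and no reset: what is moved stays moved. The work goes in short steps, Python scripts to look and compute and a tool call to move; the robot and the scene stay as the last step left them, time stands still between calls to the robot, and variables do not carry over. Pictures are saved under pics/ and viewed, at most 10 in all, crops included, and the job is handed in when it is done.

Besides the shell and the picture viewer there is one more tool, called after "Emit:" as name(argument=value, ...) on one line, values as JSON. send_rows: Moves the arm, as the interface text tells. Its arguments: {"type":"object","properties":{"steps":{"type":"array"},"newtons":{"type":"number"}},"required":["steps"]}

```bash
mkdir -p pics; python3 - <<'E'
from rig import *
import cv2,numpy as np
s=get_state();print(s)
for n in("top","scene"):
    d=get_image(n);cv2.imwrite(f"pics/{n}0.png",d["color"][:,:,::-1]);np.savez(f"{n}0.npz",**d);print(d["mtx"],d["T"])
E
```

```text
{'clock': 0.0, 'qpos': array([ 1.08000209e+00,  2.76598065e-01,  1.50610425e+00, -9.72155249e-06,
        1.36068954e+00, -1.21000557e-01]), 'qd': array([-2.59151957e-03, -7.26911230e-04,  1.18356975e-03, -9.13123014e-05,
        1.14682298e-04, -1.67785028e-03]), 'effort': array([ 3.32139462e-03, -4.16768646e+01, -2.45804179e+01,  3.46433444e-04,
        1.10605900e-02,  2.59667253e-06]), 'position': array([0.20760021, 0.53570409, 0.24914943]), 'ee_rot': array([-2.66382344e-04,  1.83844056e-01,  9.82955011e-01, -8.59272451e-04]), 'contact_force': array([-0.20628085, -0.43609561,  0.06241447]), 'moment': array([-0.0120657 ,  0.02352053, -0.01069314]), 'gripper_force': 0.0, 'width': 0.08534675682707331}
[[486.07626815   0.         315.14503755]
 [  0.         486.07626815 199.09518343]
 [  0.           0.           1.        ]] [[ 0.0102775  -0.98509574  0.1716996   0.4449308 ]
 [-0.99984742 -0.00769837  0.0156803  -0.01831621]
 [-0.01412479 -0.17183456 -0.98502456  0.92641125]
 [ 0.          0.          0.          1.        ]]
[[447.33476598   0.         323.84539259]
 [  0.         447.33476598 199.59439736]
 [  0.           0.           1.        ]] [[-0.98545527  0.08663235 -0.1461942   0.71536764]
 [ 0.16897697  0.40832798 -0.89705911  0.76492988]
 [-0.01801916 -0.90871508 -0.41702783  0.42248563]
 [ 0.          0.          0.          1.        ]]
```

View pics/top0.png

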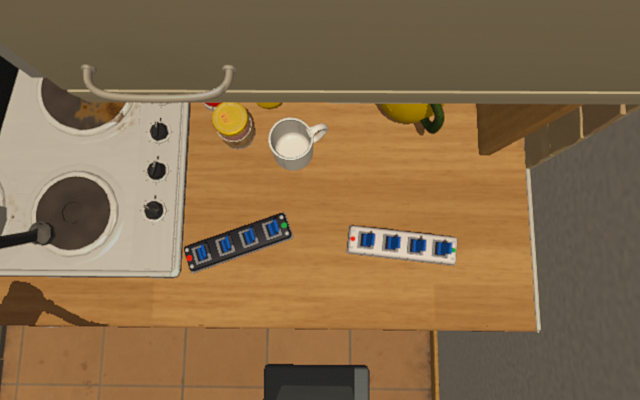

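View pics/scene0.png

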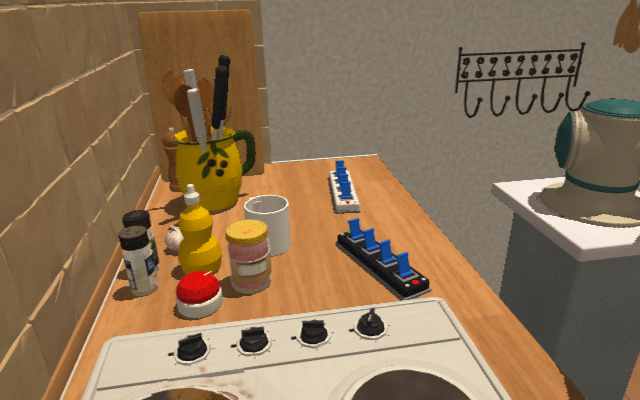

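The top view shows the white bar with its red dot near (352,239) and its green dot near (453,250). The black bar is to its left and the mug is near (292,144). The scene view shows the white bar near (343,190).

```bash
cat >h.py <<'E'
import numpy as np,cv2
def proj(d,P):
    T=np.linalg.inv(d["T"]);p=np.atleast_2d(P)@T[:3,:3].T+T[:3,3];p=p@d["mtx"].T;return p[:,:2]/p[:,2:]
def ray(d,uv,z):
    r=d["T"][:3,:3]@np.linalg.solve(d["mtx"],[*uv,1]);o=d["T"][:3,3];return o+r*(z-o[2])/r[2]
def tri(d1,a,d2,b):
    A=[];y=[]
    for d,uv in((d1,a),(d2,b)):
        r=d["T"][:3,:3]@np.linalg.solve(d["mtx"],[*uv,1]);r/=np.linalg.norm(r);M=np.eye(3)-np.outer(r,r);A.append(M);y.append(M@d["T"][:3,3])
    return np.linalg.lstsq(np.vstack(A),np.hstack(y),rcond=None)[0]
def blobs(d,box,kind):
    u0,v0,u1,v1=box;c=d["color"][v0:v1,u0:u1];h=cv2.cvtColor(c,cv2.COLOR_RGB2HSV).astype(int);H,S,V=h[...,0],h[...,1],h[...,2]
    m={"r":((H<6)|(H>174))&(S>140)&(V>90),"g":(H>45)&(H<85)&(S>120),"b":(H>100)&(H<130)&(S>120)}[kind]
    n,_,st,ce=cv2.connectedComponentsWithStats(m.astype(np.uint8))
    return [(st[i,4],np.round(ce[i]+[u0,v0],1)) for i in range(1,n) if st[i,4]>1]
E
python3 - <<'E'
from h import *
t=dict(np.load("top0.npz"));s=dict(np.load("scene0.npz"))
for k in "rgb":
    print(k,blobs(t,(340,220,465,270),k),blobs(s,(320,150,370,220),k))
for k in "rg":print("bl",blobs(t,(175,205,300,275),k),end='')
for k in "rg":
    for b in blobs(t,(340,220,465,270),k):print(k,ray(t,b[1],.024))
    for b in blobs(t,(175,205,300,275),k):print('black',k,ray(t,b[1],.024))
print(ray(t,(290,140),.089))
a=t["color"][220:270,335:470,::-1];b=s["color"][150:220,310:380,::-1]
cv2.imwrite("pics/c.png",np.vstack([cv2.resize(a,(780,288)),cv2.resize(b,(780,300))[:, :]]))
E
```

```text
r [(np.int32(15), array([352.3, 238.3]))] [(np.int32(7), array([347.3, 201.4]))]
g [(np.int32(12), array([453.1, 249.7]))] []
b [(np.int32(133), array([368. , 239.3])), (np.int32(142), array([393.2, 242.4])), (np.int32(150), array([418.3, 245.2])), (np.int32(159), array([443.5, 248. ]))] [(np.int32(343), array([342.8, 179.6])), (np.int32(7), array([355.7, 218.9]))]
bl [(np.int32(37), array([189.1, 257.7]))]bl [(np.int32(31), array([283.7, 224.6]))]r [ 0.52888663 -0.07369694  0.024     ]
black r [0.49019581 0.22845281 0.024     ]
g [ 0.5095109  -0.25929843  0.024     ]
black g [0.55337526 0.05433819 0.024     ]
[0.69781527 0.04108556 0.089     ]
```

View pics/c.png

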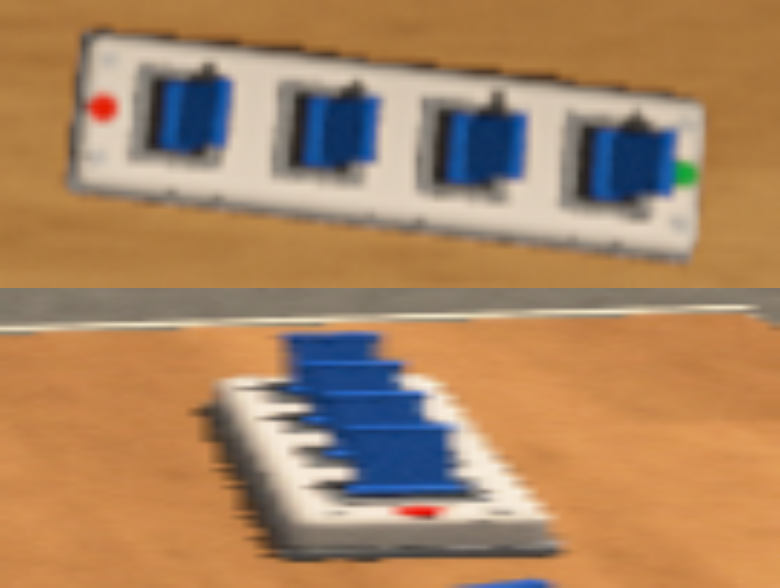

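Emit:
send_rows(steps=[-1,0,0,0,-7.6,-1,0,0,0,-7.6,-1,-2.1,-4.4,0,0,-1,-2.1,-4.4,0,0,-1,-2.1,-4.4,0,0,-1,-2.1,-4.4,0,0,-1,-2.1,-4.4,0,0,-1,-2.1,-4.4,0,0,-1,-2.1,-4.4,0,0,-1,-2.1,-4.4,0,0,-1,-2.1,-4.4,0,0,-1,-2.1,-4.4,0,0], newtons=40)

```text
clock: 1.3
position: [0.3707, 0.0748, 0.25]
ee_rot: [0.0, 0.052, 0.999, 0.0]
contact_force: [1.4, 0.7, -0.2]
width: 0.0
gripper_force: 0.0
```

Emit:
send_rows(steps=[-1,-2.1,-4.4,0,0,-1,-2.1,-4.4,0,0,-1,-2.1,-4.4,0,0,-1,-2.1,-4.4,0,0,-1,-2.1,-4.4,0,0,-1,-2.1,-4.4,0,0,-1,-2.1,-4.4,0,0,-1,-2.1,-4.4,0,0,-1,0,0,4,0,-1,0,0,4,0,-1,0,0,0,0])

```text
clock: 2.4
position: [0.4974, -0.2888, 0.1641]
ee_rot: [-0.006, 0.053, 0.999, 0.004]
contact_force: [-0.2, 0.8, -0.1]
width: -0.0001
gripper_force: 0.0
```

```bash
python3 - <<'E'
from h import *
from rig import *
from scipy.spatial.transform import Rotation as R
s=get_state();print(s['clock'],s['position'],s['ee_rot'],s['width'])
M=R.from_quat(s['ee_rot'],scalar_first=True).as_matrix();print(M)
w=get_image("wrist");T=np.eye(4);T[:3,:3]=M;T[:3,3]=s['position'];w["T"]=T@w["mount"];print(w["T"])
np.savez("w1.npz",**w);cv2.imwrite("pics/w1.png",w["color"][:,:,::-1])
for k in "rg":
    for b in blobs(w,(0,0,640,400),k):print(k,b,ray(w,b[1],.024))
d=get_image("scene");np.savez("s1.npz",**d)
p=s['position'];z=M[:,2]
print(proj(d,[p,p+.019*z]))
print("white in scene",proj(d,[[.506,-.29,.024]]))
a=d["color"][40:220,260:440,::-1];cv2.imwrite("pics/s1.png",cv2.resize(a,(600,600),interpolation=2))
E
```

```text
2.4 [ 0.49744252 -0.2887596   0.1641195 ] [-0.00560637  0.052688    0.99858778  0.00387055] -5.9911309037942077e-05
[[-0.99438509  0.10527058 -0.01078904]
 [ 0.10518378  0.99441799  0.00832094]
 [ 0.01160476  0.00713938 -0.99990718]]
[[ 0.10490895  0.96282638  0.24891661  0.4333435 ]
 [ 0.9944569  -0.1033395  -0.01940183 -0.28193399]
 [ 0.00704233  0.24957226 -0.96833057  0.28799127]
 [ 0.          0.          0.          1.        ]]
r (np.int32(69), array([570.4, 206.4])) [ 0.52839334 -0.07540512  0.024     ]
[[340.9011509  111.20630512]
 [341.01301992 118.92533785]]
white in scene [[337.63731117 165.6328825 ]]
```

View pics/w1.png

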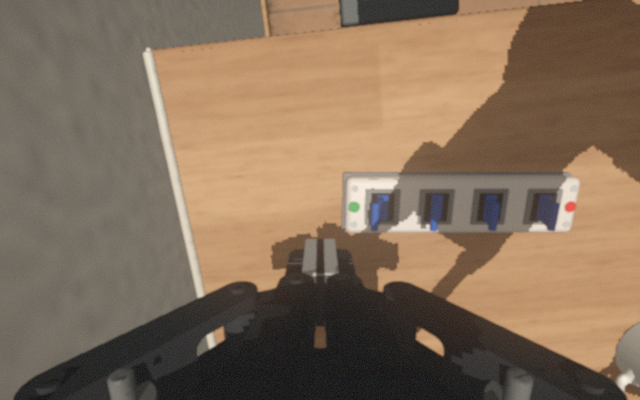

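View pics/s1.png

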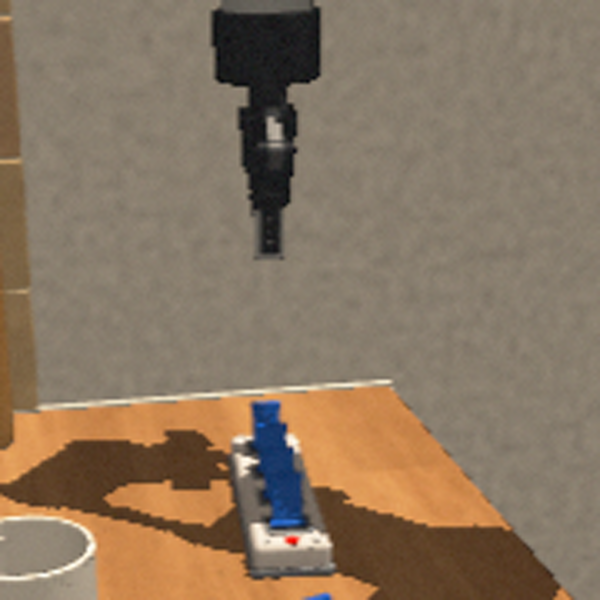

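The wrist view shows the green dot at (354,207) and the red dot at (570,206), with all levers on. In the scene crop the closed fingertip ends at about image row 117, which agrees with 19 mm beyond the TCP.

```bash
python3 - <<'E'
from h import *
from rig import *
from scipy.spatial.transform import Rotation as R
w=dict(np.load("w1.npz"));t=dict(np.load("top0.npz"));g=ray(w,(353.7,207),.024);r=ray(w,(570.4,206.4),.024)
print(g,r,"red tri",tri(t,(352.3,238.3),w,(570.4,206.4)))
r=(r+[.5289,-.0737,.024])/2; g=(g+[.5095,-.2593+.0,.024])/2
y=(r-g);y/=np.linalg.norm(y);c=(r+g)/2;s=get_state();M=R.from_quat(s['ee_rot'],scalar_first=True).as_matrix()
print(c,y,np.degrees(np.arctan2(y[1],y[0])),'tooly',np.degrees(np.arctan2(M[1,1],M[0,1])))
for a in(-.125,.105):
    p=c+a*y;p[2]=.061;print(a,p,"tool shift cm",100*M.T@(p-s['position']))
print(s['position'],s['clock'])
E
```

```text
[ 0.50917846 -0.25917408  0.024     ] [ 0.52839334 -0.07540512  0.024     ] red tri [ 0.52909518 -0.07382721  0.02198928]
[ 0.51899295 -0.1668948   0.024     ] [0.10397619 0.99457979 0.        ] 84.03181606991477 tooly 84.01522475241991
-0.125 [ 0.50599592 -0.29121727  0.061     ] tool shift cm [-5.26873763e-01 -8.22000494e-03  1.08739875e+01]
0.105 [ 0.52991045 -0.06246392  0.061     ] tool shift cm [-0.52025096 22.99176616 10.89832803]
[ 0.5009186  -0.29071801  0.16974787] 2.5
```

Emit:
send_rows(steps=[-1,-0.3,0,3,0,-1,0,0,3,0,-1,0,0,3,0,-1,0,0,1.5,0,-1,0,0,0,0,-1,0,0,0,0,-1,0,0,0,0])

```text
clock: 3.2
position: [0.5058, -0.2922, 0.0674]
ee_rot: [0.002, 0.052, 0.999, -0.001]
contact_force: [0.2, -0.2, 0.4]
width: -0.0001
gripper_force: 0.0
```

Emit:
send_rows(steps=[-1,0,0,0.6,0,-1,0,1,0,0,-1,0,1,0,0,-1,0,1,0,0,-1,0,1,0,0,-1,0,1,0,0,-1,0,1,0,0,-1,0,1,0,0,-1,0,1,0,0])

```text
clock: 4.1
position: [0.5126, -0.2109, 0.059]
ee_rot: [0.0, 0.052, 0.999, -0.0]
contact_force: [0.1, -0.5, 0.4]
width: 0.0002
gripper_force: 0.2
```

```bash
python3 - <<'E'
from h import *
from rig import *
d=get_image("scene");a=d["color"][110:230,280:400,::-1];b=get_image("wrist")["color"][:,:,::-1]
cv2.imwrite("pics/m.png",np.hstack([cv2.resize(a,(400,400),interpolation=2),b[:, 240:]]))
s=get_state();print(s["position"],s["contact_force"])
E
```

```text
[ 0.51236847 -0.21015422  0.05893304] [-0.40571512  0.02690797  1.16430077]
```

View pics/m.png

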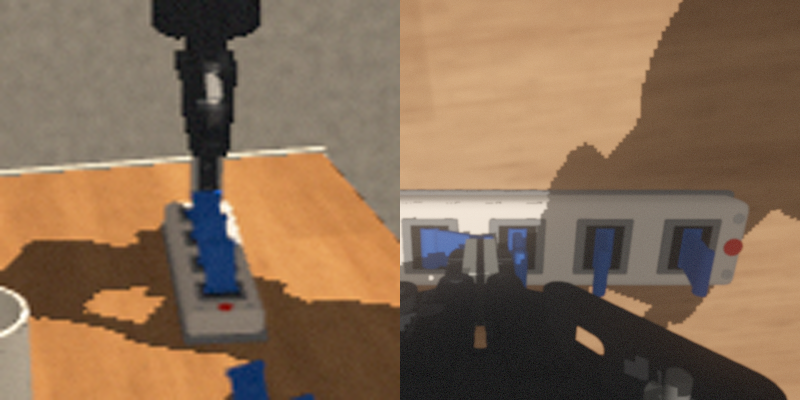

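Lever 1 is over and the fingertip is coming up to lever 2, so I'll continue the drag.

Emit:
send_rows(steps=[-1,0,1,0,0,-1,0,1,0,0,-1,0,1,0,0,-1,0,1,0,0,-1,0,1,0,0,-1,0,1,0,0,-1,0,1,0,0,-1,0,1,0,0,-1,0,1,0,0,-1,0,1,0,0,-1,0,1,0,0,-1,0,1,0,0])

```text
clock: 5.4
position: [0.5251, -0.0915, 0.0589]
ee_rot: [-0.0, 0.052, 0.999, 0.0]
contact_force: [0.0, 0.1, 0.3]
width: -0.0001
gripper_force: 0.0
```

Emit:
send_rows(steps=[-1,0,1,0,0,-1,0,1,0,0,-1,0,0.7,0,0,-1,0,0,0,0,-1,0,0,0,0])

```text
clock: 5.9
position: [0.5279, -0.0654, 0.059]
ee_rot: [0.0, 0.052, 0.999, -0.0]
contact_force: [0.6, 0.3, 0.4]
width: -0.0002
gripper_force: 0.0
```

```bash
python3 - <<'E'
from h import *
from rig import *
d=get_image("scene");a=d["color"][110:230,280:400,::-1];b=get_image("wrist")["color"][:,:,::-1]
cv2.imwrite("pics/m2.png",np.hstack([cv2.resize(a,(400,400),interpolation=2),b[:, :400]]))
s=get_state();print(s["position"],s["contact_force"])
E
```

```text
[ 0.52786666 -0.06580036  0.0590056 ] [-0.7214131  -0.60562636 -0.64433805]
```

View pics/m2.png

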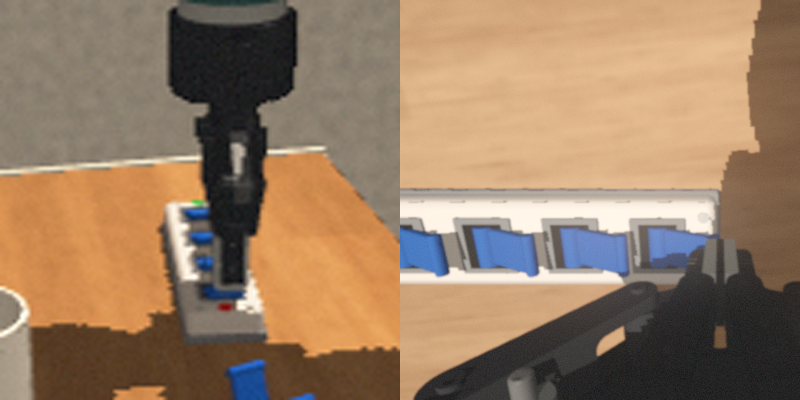

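All four levers lie toward the red end. I'll lift straight up and check.

Emit:
send_rows(steps=[-1,0,0,-1,0,-1,0,0,-2,0,-1,0,0,-2,0,-1,0,0,0,0,-1,0,0,0,0])

```text
clock: 6.5
position: [0.528, -0.0658, 0.1095]
ee_rot: [0.001, 0.052, 0.999, -0.0]
contact_force: [-0.5, -0.6, 0.2]
width: 0.0001
gripper_force: 0.0
```

```bash
python3 - <<'E'
from h import *
from rig import *
b=get_image("wrist")["color"][:,:,::-1];t=get_image("top");c=t["color"][220:270,335:470,::-1]
cv2.imwrite("pics/e.png",np.vstack([cv2.resize(c,(640,200)),b]))
s=get_state();print(s["position"],s["contact_force"])
E
```

```text
[ 0.52714692 -0.06550557  0.10835477] [-0.4196538   0.54708088 -0.74203128]
```

View pics/e.png

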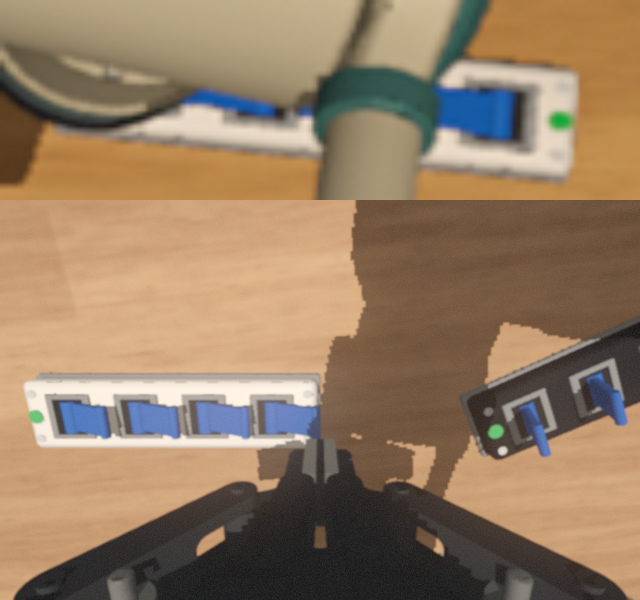

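The wrist picture shows all four white levers flat toward the red end. The gripper is clear of everything, at a TCP height of 0.108 m.

```bash
python3 -c "
from rig import *
print(sign_off())"
```

```text
the job is handed in; nothing more can be done
None
```

All four white-bar levers were tipped to the red end in one drag, the black bar and mug were not touched, and the job is handed in; the hand-in gave no verdict.

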